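Clear the lockout padlock and pull the marked battery fuse carrier

TASK

Two fuse holders stand on the battery bench, and a red lockout padlock hangs on the hook of the one to be isolated. First lift the padlock up and off its hook, stand it upright in the blue tray and let go of it; then pinch the two orange side catches of that holder's fuse carrier together, lift the carrier out and hold it upright above the bench with its underside about 12 cm up. Finish while still holding it in the air by its pinched-in catches, and leave the other fuse carrier and everything else on the bench as it was.

Things in the scene. Friction and masses are not known exactly. Their poses are not given: they have to be found in the camera images.
- holder: Holder to isolate, fixed: white block 90 x 90 mm, 50 mm high (two studs 4.5 mm higher, 34 mm to its +x and -x), pocket open at the top; black foot plate 100 mm in x, y -50 to +158 mm, 8 mm thick, steel hook on it at y +125 mm. Origin on the bench under the pocket's centre, z up; the catches face its +y and -y. Yaw varies by 0.25 rad
- holder_hook (a point): Point on the axis of the hook's level arm where the padlock hangs, 130 mm above the bench, axes as the holder's. The arm, an 8 mm steel bar, runs along the holder's x from its post (36 mm to +x of this point) to an open upturned tip, 21 mm to -x; the tip reaches 14 mm above the arm's axis
- padlock_grip (a point): Point midway between the legs of the padlock's rigid shackle: 66 mm above its underside, 24 mm below its top. Legs of 8 mm bar, 44 mm apart outside (its y), inner window 28 wide, 40 mm high, x through it; pinch the legs from above. Hangs with axes about as the holder's. To come off it must rise 11 mm (at most 30), then go 45 mm or more to the holder's -x
- padlock: Red padlock with a steel shackle, 90 mm high in all, about 0.13 kg; red body 26 (x) x 44 (y) x 42 mm high. Stands upright on its flat underside. Origin at the centre of its underside, z up
- tray: Blue open tray, fixed to the bench, 130 mm (its x) x 150 mm (its y), walls 22 mm high and 4 mm thick, floor 4 mm thick. Origin on the bench under its centre, z up
- carrier: Grey fuse carrier in the pocket of the holder with the padlock, 40 (x) x 28 (y) x 80 mm high, a white fuse across it, about 0.2 kg; an orange catch on each y side. Origin at the centre of its underside (12 mm above the bench when seated), z up, axes as the holder's. The catches' teeth lock it under the holder's lip until both are pressed in
- carrier_grip (a point): Point midway between the two orange catch tabs of that carrier, 66 mm above its underside (78 mm above the bench when seated). Tabs 28 mm wide (x), from 22 mm below to 22 mm above this point, 6 mm clear of the holder's top; outer faces 52 mm apart (y) at rest, 40 mm fully pressed. 30 mm or more free beside each tab
- catch_left (a joint): Inward travel of the catch on the carrier's +y side: 0 at rest, 0.006 m fully pressed; it frees the holder's lip from about 0.0035 m. Spring: 2 N at the start to 6.5 N fully in
- catch_right (a joint): The same for the catch on the carrier's -y side
- other_carrier_grip (a point): The same point on the identical carrier in the other holder (the one without padlock), to be left alone
- other_holder: The other, identical fuse holder, with an empty hook; same sizes and axes. Fixed to the bench
- screwdriver: Screwdriver lying on the bench (leave alone)
- tape_roll: Green roll of tape, 68 mm across, 19 mm high, lying on the bench (leave alone)
- screw_jar: Glass jar, 56 mm across, 65 mm high, to the left (leave alone)
Mind the look-alikes: they are no part of the job. What is shaped like the carrier but purple is not meant.

How it is judged:
By the outcome, as a careful person would: the job done as asked, in the order asked, and still so for the second after the job is handed in, while the arm keeps its last pose, push and grip.
It also fails if it takes over 54 s, if anything falls off the work surface, if the arm or the gripper's body presses on something with over 40 N, if the wrist force passes 120 N, or if a joint passes its speed limit or range.

ROBOT

A 6-joint arm with a two-finger parallel gripper is mounted at the origin on the work surface. World frame = base frame: x ahead of the robot, y to its left, z up, the work surface at z = 0. Lengths are in m, angles in rad, forces in N, time in s.
With the tool pointing down it reaches from about 0.325 to 0.925 m from the base axis. Payload 3.1 kg.
Tool frame: the origin (TCP) lies on the front face of the gripper's body, between the roots of the fingers; the fingertips stand bot.tip_reach ahead of it and the grasp point (between the pads) lies 54 mm ahead of it (bot.tip_reach is the distance from the TCP to the fingertips, in m); y points along the fingers, z is the direction in which the jaws open and shut, and the axes are right-handed (so a half turn about y gives the same grasp; the last joint's range is limited). The gripper opens to 85 mm and grips with 20 to 120 N. Pads are 22 mm wide; open, the fingers measure 114 mm over their backs; the gripper's body (76 mm by 85 mm) begins 54 mm behind the grasp point. The pads swing forward as they close: fully open they stand 13 mm farther back than shut.
Start: joints at [-1.456, 0.217, 1.613, -0, 1.311, -0.112], TCP at [0.141, -0.609, 0.304] pointing down, gripper open.
Joint ranges: [-2.75, 2.75], [-0.78, 2.1], [0.31, 2.55], [-1.13, 4.27], [0.13, 2.63], [-2.58, 2.58]. Speed limits (rad/s): [2.79, 2.79, 3.14, 3.14, 3.14, 3.14].

INTERFACE

Orientations are given as a rotation vector (axis times angle).
In Python, from cell import bot, cams gives the robot as it stands.
- The arm moves only by the tool send_rows, never from a script. Its argument "rows" is a list of rows, each an object with "gripper": the opening, from -1 (shut) to 1 (fully open), so that 0 is half open; "travel": the shift along the tool's x, y, z in cm, a list of three; "twist": the turn, a rotation vector about the tool's x, y, z in degrees, a list of three. A call has 1 to 8 rows; each row is the pose to reach, as a shift and turn from the pose commanded when the call began, along the tool's axes at that moment; what a row does not reach only later rows make up. A row lasts 1/10 s, in which the tool goes at most 50 mm and 8.59 degrees, less where a joint would pass 70% of its speed; a pose out of reach is approached as far as the arm can. A call with a gripper value outside its range is refused whole. The fingers move at their own pace and stop on an object; "newtons" is the grip in N (left out, the last holds). Time passes only in rows, so rows that repeat a pose let the fingers close. It gives the time, the measured TCP pose, the force and the opening at its end, in the units of the state.
- bot.read_state(): the state, without advancing time (a new reading comes with each control period).
- cams.read_camera(name): name is "scene" or "top" or "wrist"; returns a dict with "img" (480x640x3 uint8, blue, green, red), "depth" (480x640 float32, m along the optical axis (not along the pixel's ray), 0 where there is no reading), "intrinsics" (3x3 intrinsics, pixels), "extrinsics" (4x4, takes a point from camera to world coordinates). Camera axes: x right, y down, z forward; pixel columns grow to the right and rows downward; lengths in m; the calibration is good to about 2 mm. A picture is of the moment at which its call begins.
- bot.close_job(): hands the job in, once; it reports no verdict.
The state is a dict: "clock": time; "qpos": joint angles; "qd": joint speeds; "joint_efforts": joint torques, N m; "eef_pos": TCP position; "tool_rot": TCP orientation; "wrist_force": force on the tool from outside, world axes, zero at the start; "moment": the same for the moment, N m; "gripper_width": opening from 0.0 (shut) to 1.0 (fully open).
Only numpy, scipy, OpenCV 4.12 (cv2) and the standard library are available. Lean on these libraries where they do the work, as an engineer would, in place of code of your own. Each camera call takes 0.05 s, during which the arm holds its last target. There are 200 camera calls.

## Working session

There is one attempt and no reset: what is moved stays moved. The work goes in short steps, Python scripts to look and compute and a tool call to move; the robot and the scene stay as the last step left them, time stands still between calls to the robot, and variables do not carry over. Pictures are saved under pics/ and viewed, about 8 in all and at most 12, crops included, and the job is handed in when it is done.

Besides the shell and the picture viewer there is one more tool, called after "Emit:" by a JSON object that holds its "method" and its "body", one argument or row to a line. send_rows: Moves the arm, as the interface text tells. Its arguments: {"type":"object","properties":{"rows":{"type":"array"},"newtons":{"type":"number"}},"required":["rows"]}

```bash
mkdir -p pics; ls; cat > h.py <<'E'
import numpy as np, cv2
from cell import bot, cams
from scipy.spatial.transform import Rotation as R
def shot(n):
    c=cams.read_camera(n); d=c['depth'];K=np.array(c['intrinsics']);T=np.array(c['extrinsics'])
    v,u=np.mgrid[0:480,0:640]
    P=np.stack([(u-K[0,2])/K[0,0]*d,(v-K[1,2])/K[1,1]*d,d],-1)@T[:3,:3].T+T[:3,3]
    P[d<=0]=np.nan
    return c['img'],P,K,T
E
python3 - <<'E'
from h import *
s=bot.read_state();print(s,bot.tip_reach)
for n in('scene','top'):
    i,P,K,T=shot(n);cv2.imwrite(f'pics/{n}0.png',i);np.savez(f'{n}0.npz',i=i,P=P,K=K,T=T);print(n,K,T)
E
```

```text
pics
{'clock': 0.0, 'qpos': array([-1.45619894e+00,  2.17763334e-01,  1.61494891e+00,  1.05131939e-05,
        1.31129001e+00, -1.12197199e-01]), 'qd': array([-0.0006163 , -0.00165342, -0.00103261,  0.0010684 ,  0.00056691,
       -0.00013526]), 'joint_efforts': array([ 2.54270908e-06, -3.96843195e+01, -3.03852510e+01, -1.73981502e-04,
        9.62978520e-03,  2.15226237e-08]), 'eef_pos': array([ 0.14048573, -0.60834197,  0.30255465]), 'tool_rot': array([-0.23930464,  2.10390826, -2.09881208]), 'wrist_force': array([-0.97192232, -0.73177299,  0.07843298]), 'moment': array([0.03677064, 0.0148079 , 0.00198675]), 'gripper_width': 1.0009079230823612} 0.0726
scene [[475.95461883   0.         320.11792014]
 [  0.         475.95461883 241.20505022]
 [  0.           0.           1.        ]] [[-0.27260015  0.72489472 -0.6326269   1.2192045 ]
 [ 0.96211015  0.20144199 -0.18375307  0.19298053]
 [-0.00576401 -0.65874788 -0.75234168  0.90253106]
 [ 0.          0.          0.          1.        ]]
top [[439.33302094   0.         318.15918526]
 [  0.         439.33302094 242.09777819]
 [  0.           0.           1.        ]] [[-0.02654629 -0.99223764  0.12148976  0.40422027]
 [-0.9995967   0.02512196 -0.01324089 -0.00147097]
 [ 0.01008604 -0.12179226 -0.99250437  1.24341124]
 [ 0.          0.          0.          1.        ]]
```

View pics/scene0.png

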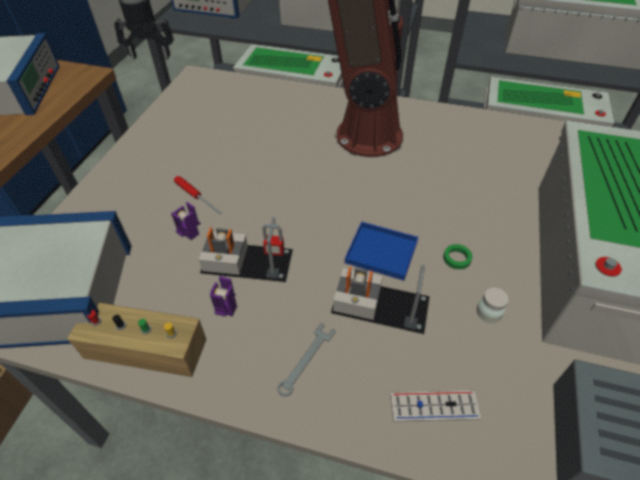

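View pics/top0.png

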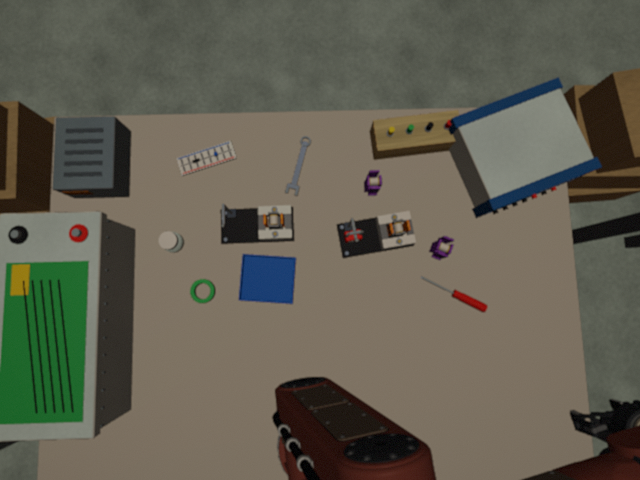

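Scene: the red padlock hangs on the left holder (scene px ~(275,245), carrier (221,240); top: padlock (353,232), carrier (400,228)). The holder at top (275,222) has an empty hook. The purple pieces at top (373,182) and (442,247) are look-alikes. The tray is at top (268,279). I'll measure these and enlarge a crop to confirm.

```bash
python3 - <<'E'
from h import *
for n in('top','scene'):
    z=np.load(n+'0.npz');i=z['i'];P=z['P'];hsv=cv2.cvtColor(i,cv2.COLOR_BGR2HSV);H,S,V=[hsv[...,k].astype(int) for k in range(3)]
    Z=P[...,2];X=P[...,0];Y=P[...,1]
    def rep(name,m):
        m=m&np.isfinite(Z)
        k,l,st,_=cv2.connectedComponentsWithStats(m.astype(np.uint8),connectivity=8)
        for j in range(1,k):
            if st[j,4]<12: continue
            p=P[l==j]; r=cv2.minAreaRect((p[:,:2]*1000).astype(np.float32))
            vv,uu=np.where(l==j)
            print(n,name,st[j,4],'px',uu.mean().round(),vv.mean().round(),'med',np.median(p,0).round(4),'rect',np.round(r[0],1),np.round(r[1],1),round(r[2],1))
    w=(X>.3)&(X<.8)&(Y>-.4)&(Y<.4)
    rep('orange',w&(H>5)&(H<20)&(S>140)&(V>90)&(Z>.04))
    rep('red',w&((H<5)|(H>174))&(S>140)&(V>60)&(Z>.03))
    rep('blue',w&(H>105)&(H<125)&(S>140)&(V>40))
    rep('plate',w&(V<50)&(Z<.03)&(Z>0))
    rep('white',w&(S<40)&(V>110)&(Z>.042)&(Z<.062))
i=cv2.imread('pics/top0.png');a=cv2.resize(i[195:265,325:425],(800,560),interpolation=cv2.INTER_CUBIC)
cv2.imwrite('pics/crop1.png',a)
E
```

```text
top orange 27 px 264.0 219.0 med [0.6121 0.1245 0.097 ] rect [613.2 127.2] [12.2 32.9] 88.6
top orange 20 px 281.0 219.0 med [0.6096 0.0783 0.0981] rect [609.9  81.8] [ 9.7 24.1] 89.4
top orange 26 px 408.0 225.0 med [ 0.5838 -0.256   0.0981] rect [ 583.3 -255.8] [25.9  5. ] 11.3
top orange 29 px 391.0 228.0 med [ 0.5773 -0.21    0.0985] rect [ 579.6 -211. ] [11.8 30.1] 79.1
top red 49 px 349.0 238.0 med [ 0.5541 -0.0986  0.0925] rect [ 554.1 -100. ] [13.7 20.8] 8.6
top red 27 px 359.0 236.0 med [ 0.5582 -0.1255  0.0923] rect [ 555.9 -125.4] [15.1 14.5] 73.1
top blue 2348 px 267.0 279.0 med [0.4564 0.1284 0.0027] rect [456.3 126.7] [146.3 124.5] 84.7
top plate 1105 px 243.0 227.0 med [0.6019 0.1954 0.0066] rect [609.3 154.4] [ 95.7 202.1] 0.5
top plate 21 px 292.0 218.0 med [0.6272 0.0549 0.0067] rect [626.6  54.7] [ 0.6 57.6] 88.9
top plate 998 px 363.0 239.0 med [ 0.5552 -0.1506  0.0068] rect [ 570.1 -161.2] [ 95.1 165.4] 8.4
top plate 22 px 432.0 248.0 med [ 0.5278 -0.3381  0.0208] rect [ 527.8 -338.1] [32.7 10.7] 1.4
top plate 12 px 407.0 245.0 med [ 0.54   -0.2677  0.0062] rect 
[... 1424 characters left out ...]
95] rect [ 550.9 -263.7] [24.3  5.7] 34.1
scene white 89 px 239.0 237.0 med [ 0.5409 -0.2069  0.0492] rect [ 543.5 -208.4] [27.8 31.5] 9.6
scene white 378 px 219.0 258.0 med [ 0.6153 -0.2254  0.0491] rect [ 611.4 -229.2] [31.4 89.8] 9.8
scene white 33 px 344.0 272.0 med [0.577  0.0607 0.049 ] rect [576.9  61. ] [26.7  8.6] 2.0
scene white 27 px 353.0 274.0 med [0.5763 0.0826 0.0498] rect [581.   83.5] [32.8  4.7] 13.5
scene white 85 px 377.0 279.0 med [0.576  0.1367 0.049 ] rect [576.6 136.5] [27.3 20.2] 0.6
scene white 449 px 355.0 300.0 med [0.6448 0.1045 0.0491] rect [642.2 102.1] [89.8 32.3] 88.7
scene white 62 px 492.0 308.0 med [0.5872 0.3876 0.0506] rect [582.4 380.6] [36.6 10.6] 59.7
```

View pics/crop1.png

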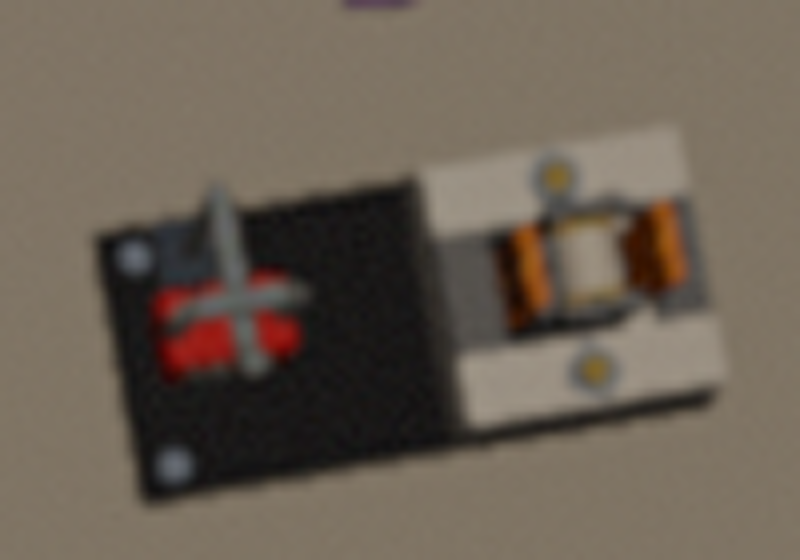

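The crop confirms it: red padlock on the hook at top px (353,236), and the orange-catch carrier at (400,228) on the same black plate. Holder origin is about (0.581,-0.233) with yaw about +8.4°, which puts the hook at about (0.563,-0.109).

```bash
cat >> h.py <<'E'
YAW=np.radians(8.4)
def goal(x,y,z,yaw=YAW):
    """grasp-point target (world), jaws along holder y -> travel cm / twist deg in present tool axes"""
    s=bot.read_state();A=R.from_rotvec(s['tool_rot']).as_matrix();p=np.array(s['eef_pos'])
    h=np.array([-np.sin(yaw),np.cos(yaw),0]);h=h if h@A[:,2]>0 else -h
    a=np.array([0,0,-1.]);B=np.stack([np.cross(a,h),a,h],1)
    t=np.array([x,y,z])-.054*a
    tr=A.T@(t-p)*100;tw=np.degrees(R.from_matrix(A.T@B).as_rotvec())
    print('travel',tr.round(2),'twist',tw.round(2),'len',np.linalg.norm(tr).round(1),'grasp',(p+.054*A[:,1]).round(4),'t',round(s['clock'],2),'F',s['wrist_force'].round(1),'w',round(s['gripper_width'],3))
E
python3 - <<'E'
from h import *
s=bot.read_state();print(R.from_rotvec(s['tool_rot']).as_matrix().round(3))
goal(.563,-.1094,.235)
for n in('top','scene'):
    P=np.load(n+'0.npz')['P'].reshape(-1,3)
    d=P-[.563,-.1094,0];c,sn=np.cos(YAW),np.sin(YAW)
    L=np.stack([d[:,0]*c+d[:,1]*sn,-d[:,0]*sn+d[:,1]*c,d[:,2]],1)
    m=(abs(L[:,0])<.06)&(abs(L[:,1])<.04)&(L[:,2]>.1)
    q=L[m];q=q[np.argsort(q[:,0])];print(n,len(q));print((q[::max(1,len(q)//18)]*1000).round())
E
```

```text
[[-0.974 -0.     0.225]
 [-0.225  0.002 -0.974]
 [-0.    -1.    -0.002]]
travel [-52.39   1.47 -39.12] twist [ 0.13  4.59 -0.01] len 65.4 grasp [ 0.1405 -0.6083  0.2487] t 0.1 F [-0.5 -0.2 -0.2] w 1.003
top 126
[[-24.  -4. 141.]
 [-19.  -3. 141.]
 [-12.   1. 134.]
 [ -7.  -1. 130.]
 [ -5. -19. 133.]
 [ -4.   5. 139.]
 [ -4.  10. 140.]
 [ -3.  20. 109.]
 [ -2. -11. 138.]
 [ -1.  12. 141.]
 [  1.  14. 132.]
 [  1.  -7. 138.]
 [  6.  -3. 132.]
 [ 11.  -1. 131.]
 [ 18.   2. 127.]
 [ 24.  -3. 134.]
 [ 29.  -2. 134.]
 [ 33.   3. 101.]]
scene 247
[[-24.   4. 140.]
 [-19.  -2. 135.]
 [ -5.  -1. 139.]
 [ -2.   2. 143.]
 [ -1.  21. 124.]
 [ -1.  18. 111.]
 [ -0.  17. 134.]
 [  0.  23. 116.]
 [  1.  -7. 135.]
 [  1.  17. 103.]
 [  1.  21. 124.]
 [  2.   7. 138.]
 [  3. -19. 106.]
 [  4.   0. 137.]
 [ 13.  -0. 134.]
 [ 24.  -3. 132.]
 [ 34.   4. 131.]
 [ 37.  -0. 130.]
 [ 38.   1. 122.]]
```

Emit:
{"method": "send_rows", "body": {
  "rows": [
    {"gripper": 1, "travel": [-52.4, 1.3, -39.1], "twist": [0, 4.6, 0]},
    {"gripper": 1, "travel": [-52.4, 1.3, -39.1], "twist": [0, 4.6, 0]},
    {"gripper": 1, "travel": [-52.4, 1.3, -39.1], "twist": [0, 4.6, 0]},
    {"gripper": 1, "travel": [-52.4, 1.3, -39.1], "twist": [0, 4.6, 0]},
    {"gripper": 1, "travel": [-52.4, 1.3, -39.1], "twist": [0, 4.6, 0]},
    {"gripper": 1, "travel": [-52.4, 1.3, -39.1], "twist": [0, 4.6, 0]},
    {"gripper": 1, "travel": [-52.4, 1.3, -39.1], "twist": [0, 4.6, 0]},
    {"gripper": 1, "travel": [-52.4, 1.3, -39.1], "twist": [0, 4.6, 0]}
  ]
}}

```text
clock: 0.9
eef_pos: [0.3998, -0.3019, 0.2956]
tool_rot: [-0.157, 2.146, -2.145]
wrist_force: [-0.3, -1.1, 0.3]
gripper_width: 1.003
```

```bash
python3 -c "
from h import *
goal(.563,-.1094,.235)"
```

```text
travel [-18.95   0.66 -16.67] twist [ 0.01 -0.02  0.01] len 25.2 grasp [ 0.3998 -0.3019  0.2416] t 0.9 F [-0.3 -1.1  0.3] w 1.003
```

Emit:
{"method": "send_rows", "body": {
  "rows": [
    {"gripper": 1, "travel": [-18.5, 0.5, -16.3], "twist": [0, 0, 0]},
    {"gripper": 1, "travel": [-18.5, 0.5, -16.3], "twist": [0, 0, 0]},
    {"gripper": 1, "travel": [-18.5, 0.5, -16.3], "twist": [0, 0, 0]},
    {"gripper": 1, "travel": [-18.5, 0.5, -16.3], "twist": [0, 0, 0]},
    {"gripper": 1, "travel": [-18.5, 0.5, -16.3], "twist": [0, 0, 0]},
    {"gripper": 1, "travel": [-18.5, 0.5, -16.3], "twist": [0, 0, 0]},
    {"gripper": 1, "travel": [-18.5, 0.5, -16.3], "twist": [0, 0, 0]},
    {"gripper": 1, "travel": [-18.5, 0.5, -16.3], "twist": [0, 0, 0]}
  ]
}}

```text
clock: 1.7
eef_pos: [0.5576, -0.1162, 0.2904]
tool_rot: [-0.159, 2.146, -2.146]
wrist_force: [-0.3, 0.6, -0.2]
gripper_width: 1.003
```

```bash
cat >> h.py <<'E'
def loc(P,o):
    d=P.reshape(-1,3)-[*o,0];c,s=np.cos(YAW),np.sin(YAW)
    return np.stack([d[:,0]*c+d[:,1]*s,-d[:,0]*s+d[:,1]*c,d[:,2]],1).reshape(P.shape)
E
python3 - <<'E'
from h import *
goal(.563,-.1094,.118)
i,P,K,T=shot('wrist');cv2.imwrite('pics/w1.png',i);np.savez('w1.npz',i=i,P=P)
L=loc(P,(.563,-.1094));m=(abs(L[...,0])<.03)&(abs(L[...,1])<.035)&(L[...,2]>.1)&(L[...,2]<.16)
q=L[m];print(len(q))
if len(q):
    q=q[np.argsort(q[:,1])];print((q[::max(1,len(q)//20)]*1000).round())
E
```

```text
travel [-0.65 11.84 -0.59] twist [ 0.01 -0.03  0.08] len 11.9 grasp [ 0.5575 -0.1162  0.2364] t 1.7 F [-0.3  0.6 -0.2] w 1.003
2651
[[ -2. -23. 130.]
 [  2. -20. 135.]
 [  2. -17. 138.]
 [  3. -13. 138.]
 [ -0.  -9. 142.]
 [  9.  -5. 132.]
 [-13.  -5. 133.]
 [ 24.  -4. 133.]
 [-22.  -3. 143.]
 [  4.  -2. 133.]
 [ -3.  -2. 142.]
 [ 13.  -1. 135.]
 [  3.  -0. 134.]
 [ 30.   1. 134.]
 [ 23.   1. 132.]
 [  7.   2. 132.]
 [  2.   5. 137.]
 [  1.   9. 140.]
 [  1.  13. 117.]
 [  2.  16. 112.]
 [  0.  19. 131.]]
```

View pics/w1.png

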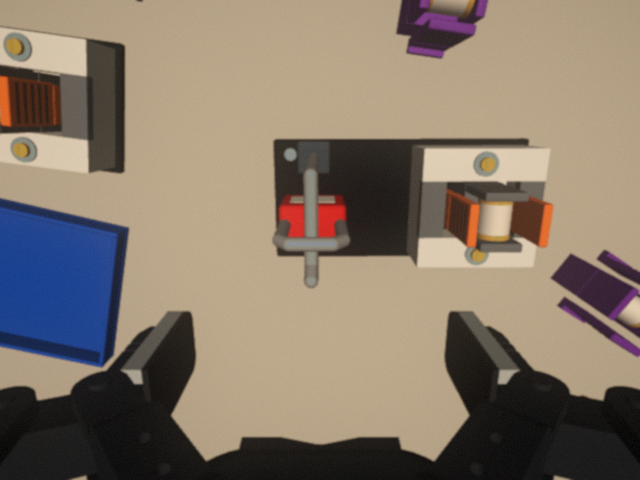

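The wrist view shows the shackle at about (311,240), across the hook arm (311,160–283). It is aligned with the jaws, within about 1 mm of the estimate, so I'll descend.

Emit:
{"method": "send_rows", "body": {
  "rows": [
    {"gripper": 1, "travel": [-0.7, 2, -0.5], "twist": [0, 0, 0]},
    {"gripper": 1, "travel": [-0.7, 4, -0.5], "twist": [0, 0, 0]},
    {"gripper": 1, "travel": [-0.7, 6, -0.5], "twist": [0, 0, 0]},
    {"gripper": 1, "travel": [-0.7, 8, -0.5], "twist": [0, 0, 0]},
    {"gripper": 1, "travel": [-0.7, 8, -0.5], "twist": [0, 0, 0]},
    {"gripper": 1, "travel": [-0.7, 8, -0.5], "twist": [0, 0, 0]}
  ]
}}

```text
clock: 2.35
eef_pos: [0.5639, -0.1107, 0.211]
tool_rot: [-0.156, 2.147, -2.146]
wrist_force: [0.6, 0.5, 0.0]
gripper_width: 0.998
```

```bash
python3 -c "
from h import *
goal(.564,-.1103,.119)"
```

```text
travel [-0.02  3.8  -0.04] twist [ 0.02 -0.11  0.05] len 3.8 grasp [ 0.5638 -0.1107  0.157 ] t 2.35 F [0.6 0.5 0. ] w 0.998
```

Emit:
{"method": "send_rows", "body": {
  "newtons": 40,
  "rows": [
    {"gripper": 1, "travel": [0, 2, 0], "twist": [0, 0, 0]},
    {"gripper": 1, "travel": [0, 3.8, 0], "twist": [0, 0, 0]},
    {"gripper": 1, "travel": [0, 3.8, 0], "twist": [0, 0, 0]},
    {"gripper": -0.4, "travel": [0, 3.8, 0], "twist": [0, 0, 0]},
    {"gripper": -0.4, "travel": [0, 3.8, 0], "twist": [0, 0, 0]},
    {"gripper": -0.4, "travel": [0, 3.8, 0], "twist": [0, 0, 0]},
    {"gripper": -0.4, "travel": [0, 3.8, 0], "twist": [0, 0, 0]},
    {"gripper": -0.4, "travel": [0, 3.8, 0], "twist": [0, 0, 0]}
  ]
}}

```text
clock: 3.15
eef_pos: [0.5657, -0.1101, 0.1747]
tool_rot: [-0.154, 2.142, -2.145]
wrist_force: [0.0, -0.3, 4.5]
gripper_width: 0.497
```

Emit:
{"method": "send_rows", "body": {
  "rows": [
    {"gripper": -0.4, "travel": [0, 0, 0], "twist": [0, 0, 0]},
    {"gripper": -0.4, "travel": [0, 0, 0], "twist": [0, 0, 0]},
    {"gripper": -0.4, "travel": [0, 0, 0], "twist": [0, 0, 0]}
  ]
}}

```text
clock: 3.45
eef_pos: [0.5657, -0.1101, 0.1747]
tool_rot: [-0.154, 2.142, -2.145]
wrist_force: [-0.3, 0.4, 5.0]
gripper_width: 0.501
```

Emit:
{"method": "send_rows", "body": {
  "rows": [
    {"gripper": -0.4, "travel": [0, -0.7, 0], "twist": [0, 0, 0]},
    {"gripper": -0.4, "travel": [0, -1.4, 0], "twist": [0, 0, 0]},
    {"gripper": -0.4, "travel": [0, -2.1, 0], "twist": [0, 0, 0]},
    {"gripper": -0.4, "travel": [0, -2.1, 0], "twist": [0, 0, 0]},
    {"gripper": -0.4, "travel": [0, -2.1, 0], "twist": [0, 0, 0]}
  ]
}}

```text
clock: 3.95
eef_pos: [0.5645, -0.1096, 0.1941]
tool_rot: [-0.157, 2.145, -2.145]
wrist_force: [-0.1, -0.1, -1.4]
gripper_width: 0.5
```

```bash
python3 - <<'E'
from h import *
goal(.564-.08*np.cos(YAW),-.1103-.08*np.sin(YAW),.141)
i,P,K,T=shot('scene');cv2.imwrite('pics/s2.png',cv2.resize(i[190:290,190:330],(700,500),interpolation=cv2.INTER_CUBIC))
E
```

```text
travel [ 8.06 -0.09  0.06] twist [-0.   -0.   -0.01] len 8.1 grasp [ 0.5645 -0.1096  0.1401] t 3.95 F [-0.1 -0.1 -1.4] w 0.5
```

View pics/s2.png

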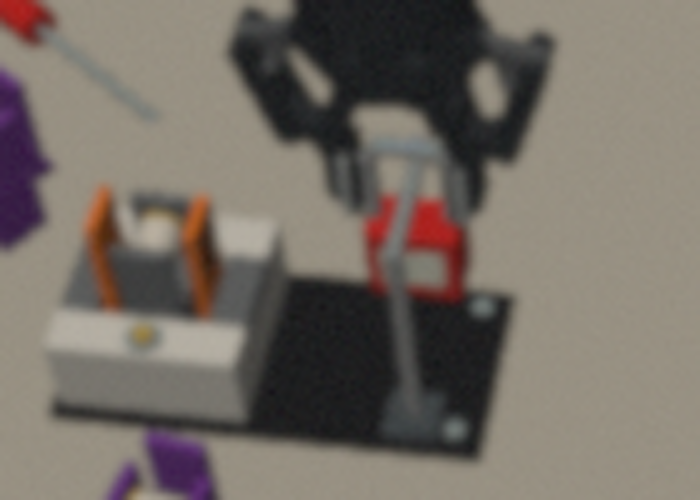

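The padlock is gripped by both legs (crop ~(415,190)) and raised. The wrist reads about its weight, so it hangs free of the arm. Next I'll slide it to -x.

Emit:
{"method": "send_rows", "body": {
  "rows": [
    {"gripper": -0.4, "travel": [2, 0, 0], "twist": [0, 0, 0]},
    {"gripper": -0.4, "travel": [4, 0, 0], "twist": [0, 0, 0]},
    {"gripper": -0.4, "travel": [6, 0, 0], "twist": [0, 0, 0]},
    {"gripper": -0.4, "travel": [8, 0, 0], "twist": [0, 0, 0]},
    {"gripper": -0.4, "travel": [8, 0, 0], "twist": [0, 0, 0]},
    {"gripper": -0.4, "travel": [8, 0, 0], "twist": [0, 0, 0]}
  ]
}}

```text
clock: 4.6
eef_pos: [0.4854, -0.1213, 0.1938]
tool_rot: [-0.156, 2.146, -2.145]
wrist_force: [-0.7, -0.2, -1.1]
gripper_width: 0.495
```

```bash
python3 -c "
from h import *
goal(.456,.127,.141)"
```

```text
travel [ -0.7   -0.12 -25.  ] twist [ 0.   -0.04 -0.03] len 25.0 grasp [ 0.4854 -0.1213  0.1398] t 4.6 F [-0.7 -0.2 -1.1] w 0.495
```

Emit:
{"method": "send_rows", "body": {
  "rows": [
    {"gripper": -0.4, "travel": [-0.1, 0, -3], "twist": [0, 0, 0]},
    {"gripper": -0.4, "travel": [-0.2, 0, -7], "twist": [0, 0, 0]},
    {"gripper": -0.4, "travel": [-0.3, 0, -11], "twist": [0, 0, 0]},
    {"gripper": -0.4, "travel": [-0.4, 0, -15], "twist": [0, 0, 0]},
    {"gripper": -0.4, "travel": [-0.5, 0, -19], "twist": [0, 0, 0]},
    {"gripper": -0.4, "travel": [-0.6, 0, -22.5], "twist": [0, 0, 0]},
    {"gripper": -0.4, "travel": [-0.7, 0, -25], "twist": [0, 0, 0]},
    {"gripper": -0.4, "travel": [-0.7, 0, -25], "twist": [0, 0, 0]}
  ]
}}

```text
clock: 5.4
eef_pos: [0.4563, 0.1301, 0.1943]
tool_rot: [-0.161, 2.144, -2.141]
wrist_force: [0.4, -0.2, -0.8]
gripper_width: 0.5
```

Emit:
{"method": "send_rows", "body": {
  "rows": [
    {"gripper": -0.4, "travel": [0, 1.5, 0], "twist": [0, 0, 0]},
    {"gripper": -0.4, "travel": [0, 3, 0], "twist": [0, 0, 0]},
    {"gripper": -0.4, "travel": [0, 4.5, 0], "twist": [0, 0, 0]},
    {"gripper": -0.4, "travel": [0, 4.5, 0], "twist": [0, 0, 0]},
    {"gripper": -0.4, "travel": [0, 4.5, 0], "twist": [0, 0, 0]}
  ]
}}

```text
clock: 5.9
eef_pos: [0.4563, 0.1267, 0.1489]
tool_rot: [-0.157, 2.146, -2.146]
wrist_force: [-0.4, 0.4, -1.3]
gripper_width: 0.498
```

```bash
python3 - <<'E'
from h import *
goal(.456,.127,.070)
for n in('scene','top'):
    i,P,K,T=shot(n)
    hsv=cv2.cvtColor(i,cv2.COLOR_BGR2HSV).astype(int);H,S,V=[hsv[...,k] for k in range(3)]
    m=((H<5)|(H>174))&(S>140)&(V>60)&(P[...,0]>.35)&(P[...,0]<.55)&(P[...,1]>.03)&(P[...,1]<.22)
    q=P[m];print(n,len(q),np.nanpercentile(q,[2,50,98],axis=0).round(4) if len(q) else '')
E
```

```text
travel [ 0.02  2.49 -0.04] twist [-0.01 -0.03  0.02] len 2.5 grasp [0.4563 0.1267 0.0949] t 5.9 F [-0.4  0.4 -1.3] w 0.498
scene 141 [[0.4415 0.1079 0.0582]
 [0.459  0.1257 0.0667]
 [0.4915 0.1453 0.3933]]
top 501 [[0.3534 0.0648 0.3998]
 [0.4365 0.1237 0.4188]
 [0.491  0.177  0.4983]]
```

Emit:
{"method": "send_rows", "body": {
  "rows": [
    {"gripper": -0.4, "travel": [0, 1, 0], "twist": [0, 0, 0]},
    {"gripper": -0.4, "travel": [0, 1.7, 0], "twist": [0, 0, 0]},
    {"gripper": -0.4, "travel": [0, 2, 0], "twist": [0, 0, 0]},
    {"gripper": -0.4, "travel": [0, 2.1, 0], "twist": [0, 0, 0]},
    {"gripper": -0.4, "travel": [0, 2.1, 0], "twist": [0, 0, 0]},
    {"gripper": -0.4, "travel": [0, 2.1, 0], "twist": [0, 0, 0]}
  ]
}}

```text
clock: 6.6
eef_pos: [0.456, 0.1271, 0.128]
tool_rot: [-0.157, 2.145, -2.145]
wrist_force: [-0.9, -0.2, -0.8]
gripper_width: 0.496
```

Emit:
{"method": "send_rows", "body": {
  "rows": [
    {"gripper": -0.4, "travel": [0, 0.1, 0], "twist": [0, 0, 0]},
    {"gripper": -0.4, "travel": [0, 0.1, 0], "twist": [0, 0, 0]},
    {"gripper": -0.4, "travel": [0, 0.1, 0], "twist": [0, 0, 0]}
  ]
}}

```text
clock: 6.9
eef_pos: [0.4561, 0.1271, 0.1273]
tool_rot: [-0.157, 2.145, -2.145]
wrist_force: [-0.4, -0.0, 0.2]
gripper_width: 0.501
```

Emit:
{"method": "send_rows", "body": {
  "rows": [
    {"gripper": -0.4, "travel": [0, 0.1, 0], "twist": [0, 0, 0]},
    {"gripper": -0.4, "travel": [0, 0.1, 0], "twist": [0, 0, 0]},
    {"gripper": -0.4, "travel": [0, 0.1, 0], "twist": [0, 0, 0]}
  ]
}}

```text
clock: 7.2
eef_pos: [0.4565, 0.1271, 0.1273]
tool_rot: [-0.157, 2.145, -2.145]
wrist_force: [-2.5, -0.3, 7.4]
gripper_width: 0.499
```

It is on the tray floor. I'll ease off slightly, open, and rise.

Emit:
{"method": "send_rows", "body": {
  "rows": [
    {"gripper": -0.4, "travel": [0, -0.1, 0], "twist": [0, 0, 0]},
    {"gripper": -0.4, "travel": [0, -0.1, 0], "twist": [0, 0, 0]},
    {"gripper": 0.2, "travel": [0, -0.1, 0], "twist": [0, 0, 0]},
    {"gripper": 0.6, "travel": [0, -0.1, 0], "twist": [0, 0, 0]},
    {"gripper": 0.6, "travel": [0, -0.1, 0], "twist": [0, 0, 0]},
    {"gripper": 0.6, "travel": [0, -0.1, 0], "twist": [0, 0, 0]},
    {"gripper": 0.6, "travel": [0, -0.1, 0], "twist": [0, 0, 0]}
  ]
}}

```text
clock: 7.9
eef_pos: [0.4557, 0.127, 0.1269]
tool_rot: [-0.158, 2.145, -2.145]
wrist_force: [-0.7, 0.2, 0.3]
gripper_width: 0.802
```

Emit:
{"method": "send_rows", "body": {
  "rows": [
    {"gripper": 0.6, "travel": [0, -2, 0], "twist": [0, 0, 0]},
    {"gripper": 0.6, "travel": [0, -5, 0], "twist": [0, 0, 0]},
    {"gripper": 0.6, "travel": [0, -9, 0], "twist": [0, 0, 0]},
    {"gripper": 0.6, "travel": [0, -13, 0], "twist": [0, 0, 0]},
    {"gripper": 0.6, "travel": [0, -16, 0], "twist": [0, 0, 0]},
    {"gripper": 0.6, "travel": [0, -16, 0], "twist": [0, 0, 0]},
    {"gripper": 0.6, "travel": [0, -16, 0], "twist": [0, 0, 0]}
  ]
}}

```text
clock: 8.6
eef_pos: [0.4561, 0.1271, 0.2877]
tool_rot: [-0.155, 2.145, -2.144]
wrist_force: [0.4, 0.1, 0.1]
gripper_width: 0.799
```

```bash
python3 - <<'E'
from h import *
goal(.5813,-.233,.200)
i,P,K,T=shot('scene');cv2.imwrite('pics/s3.png',cv2.resize(i[170:310,200:480],(800,400),interpolation=cv2.INTER_CUBIC))
E
```

```text
travel [-7.12  3.39 37.45] twist [-0.   -0.01 -0.11] len 38.3 grasp [0.4562 0.1271 0.2337] t 8.6 F [0.4 0.1 0.1] w 0.799
```

View pics/s3.png

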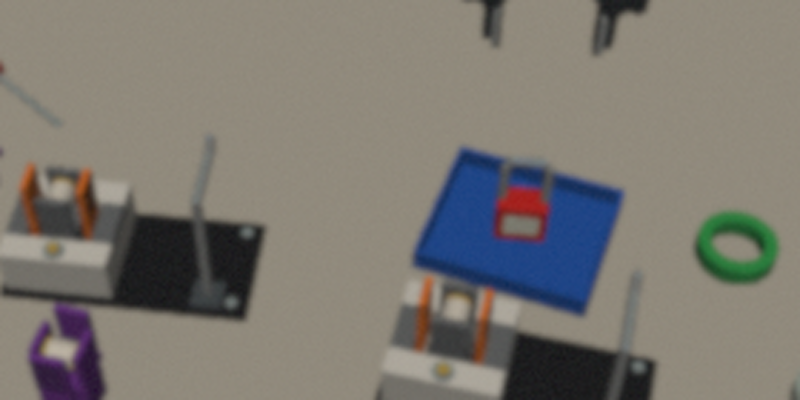

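The padlock stands upright in the tray (crop ~(525,205)), released. Now over to the carrier.

Emit:
{"method": "send_rows", "body": {
  "rows": [
    {"gripper": 0.6, "travel": [-7.1, 0, 37.5], "twist": [0, 0, 0]},
    {"gripper": 0.6, "travel": [-7.1, 0, 37.5], "twist": [0, 0, 0]},
    {"gripper": 0.6, "travel": [-7.1, 0, 37.5], "twist": [0, 0, 0]},
    {"gripper": 0.6, "travel": [-7.1, 0, 37.5], "twist": [0, 0, 0]},
    {"gripper": 0.6, "travel": [-7.1, 0, 37.5], "twist": [0, 0, 0]},
    {"gripper": 0.6, "travel": [-7.1, 0, 37.5], "twist": [0, 0, 0]},
    {"gripper": 0.6, "travel": [-7.1, 0, 37.5], "twist": [0, 0, 0]},
    {"gripper": 0.6, "travel": [-7.1, 0, 37.5], "twist": [0, 0, 0]}
  ]
}}

```text
clock: 9.45
eef_pos: [0.5802, -0.2366, 0.2838]
tool_rot: [-0.159, 2.15, -2.147]
wrist_force: [-0.3, 0.1, -0.1]
gripper_width: 0.802
```

Emit:
{"method": "send_rows", "body": {
  "rows": [
    {"gripper": 0.6, "travel": [0, 0, 0], "twist": [0, 0, 0]},
    {"gripper": 0.6, "travel": [0, 0, 0], "twist": [0, 0, 0]},
    {"gripper": 0.6, "travel": [0, 0, 0], "twist": [0, 0, 0]}
  ]
}}

```text
clock: 9.75
eef_pos: [0.5799, -0.2322, 0.2851]
tool_rot: [-0.161, 2.149, -2.144]
wrist_force: [0.3, -0.4, -0.0]
gripper_width: 0.801
```

```bash
python3 - <<'E'
from h import *
goal(.5813,-.233,.078)
i,P,K,T=shot('wrist');cv2.imwrite('pics/w2.png',i)
hsv=cv2.cvtColor(i,cv2.COLOR_BGR2HSV).astype(int);H,S,V=[hsv[...,k] for k in range(3)]
L=loc(P,(.5813,-.233))
near=(abs(L[...,0])<.06)&(abs(L[...,1])<.06)
def rep(n,m):
    m=m&near;k,l,st,_=cv2.connectedComponentsWithStats(m.astype(np.uint8))
    for j in range(1,k):
        if st[j,4]>150:
            q=L[l==j];r=cv2.minAreaRect((q[:,:2]*1000).astype(np.float32))
            print(n,st[j,4],(np.percentile(q,[3,50,97],axis=0)*1000).round(1).tolist(),np.round(r[0]+r[1],1),round(r[2],1))
rep('orange',(H>5)&(H<20)&(S>140)&(V>90)&(L[...,2]>.05))
rep('orangetop',(H>5)&(H<20)&(S>140)&(V>90)&(L[...,2]>.094))
rep('white',(S<60)&(V>130)&(L[...,2]>.044)&(L[...,2]<.056))
E
```

```text
travel [-0.17 15.31  0.14] twist [0.15 0.04 0.16] len 15.3 grasp [ 0.5797 -0.2321  0.2311] t 9.75 F [ 0.3 -0.4 -0. ] w 0.801
orange 630 [[-12.5, 18.4, 58.0], [3.2, 20.5, 99.3], [13.3, 23.9, 101.1]] [-0.4 21.3 27.9  6.1] 0.7
orange 678 [[-12.4, -27.3, 58.0], [3.5, -23.5, 99.2], [13.4, -21.5, 101.0]] [ -3.5 -25.6  34.5  10.4] 12.5
orangetop 429 [[-12.9, 18.4, 95.6], [0.6, 21.1, 99.8], [13.1, 24.1, 101.1]] [-0.4 21.3 27.8  6. ] 0.4
orangetop 437 [[-12.5, -27.3, 95.9], [1.1, -24.3, 99.9], [13.1, -21.6, 101.1]] [ -0.2 -24.6   6.   27.7] 89.8
white 4084 [[21.3, -44.2, 48.6], [32.8, -1.5, 50.1], [44.1, 40.9, 51.9]] [30.2 -1.6 90.2 28.8] 89.8
white 2529 [[-45.4, -44.6, 48.6], [-36.6, -1.0, 50.0], [-22.4, 41.4, 51.6]] [-33.6  -1.7  25.2  90.2] 0.3
```

View pics/w2.png

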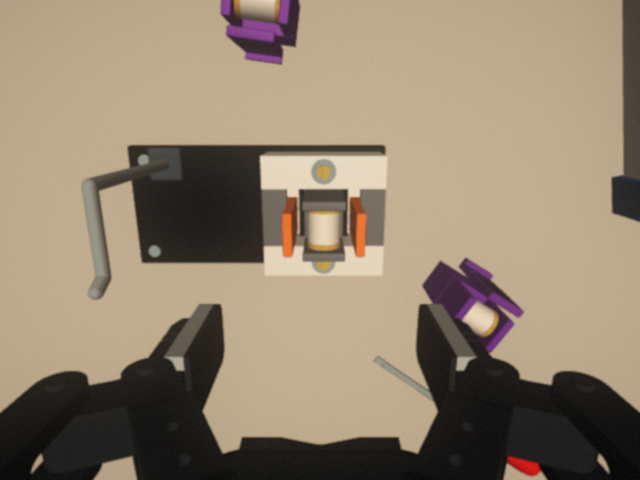

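Wrist view: carrier with catches at (290,228) and (357,228), gripper aligned, lateral correction about 1.6 mm to -y. Descending.

Emit:
{"method": "send_rows", "body": {
  "rows": [
    {"gripper": 0.6, "travel": [-0.2, 4, 0.3], "twist": [0, 0, 0.1]},
    {"gripper": 0.6, "travel": [-0.2, 8, 0.3], "twist": [0.1, 0, 0.1]},
    {"gripper": 0.6, "travel": [-0.2, 10, 0.3], "twist": [0.1, 0, 0.1]},
    {"gripper": 0.6, "travel": [-0.2, 11, 0.3], "twist": [0.1, 0, 0.1]},
    {"gripper": 0.6, "travel": [-0.2, 11, 0.3], "twist": [0.1, 0, 0.1]},
    {"gripper": 0.6, "travel": [-0.2, 11, 0.3], "twist": [0.1, 0, 0.1]}
  ]
}}

```text
clock: 10.4
eef_pos: [0.584, -0.2361, 0.1784]
tool_rot: [-0.154, 2.14, -2.146]
wrist_force: [0.7, -0.6, 0.5]
gripper_width: 0.802
```

```bash
python3 -c "
from h import *
goal(.5815,-.2346,.078)"
```

```text
travel [ 0.24  4.64 -0.2 ] twist [-0.18  0.04 -0.21] len 4.7 grasp [ 0.5842 -0.2362  0.1244] t 10.4 F [ 0.7 -0.6  0.5] w 0.802
```

Emit:
{"method": "send_rows", "body": {
  "rows": [
    {"gripper": 0.6, "travel": [0.2, 2, -0.15], "twist": [-0.1, 0, -0.1]},
    {"gripper": 0.6, "travel": [0.2, 3.5, -0.15], "twist": [-0.1, 0, -0.1]},
    {"gripper": 0.6, "travel": [0.2, 4.6, -0.15], "twist": [-0.1, 0, -0.1]},
    {"gripper": 0.6, "travel": [0.2, 4.6, -0.15], "twist": [-0.1, 0, -0.1]},
    {"gripper": 0.6, "travel": [0.2, 4.6, -0.15], "twist": [-0.1, 0, -0.1]},
    {"gripper": 0.6, "travel": [0.2, 4.6, -0.15], "twist": [-0.1, 0, -0.1]}
  ]
}}

```text
clock: 11.0
eef_pos: [0.5817, -0.2355, 0.1318]
tool_rot: [-0.156, 2.144, -2.146]
wrist_force: [0.1, -0.2, 0.5]
gripper_width: 0.803
```

```bash
python3 -c "
from h import *
goal(.5815,-.2346,.078)"
```

```text
travel [ 0.01 -0.02 -0.09] twist [-0.05 -0.01 -0.07] len 0.1 grasp [ 0.5818 -0.2356  0.0778] t 11.0 F [ 0.1 -0.2  0.5] w 0.803
```

Within about 1 mm. Closing at 40 N.

Emit:
{"method": "send_rows", "body": {
  "newtons": 40,
  "rows": [
    {"gripper": -0.5, "travel": [0, 0, -0.1], "twist": [0, 0, 0]},
    {"gripper": -0.5, "travel": [0, 0, -0.1], "twist": [0, 0, 0]},
    {"gripper": -0.5, "travel": [0, 0, -0.1], "twist": [0, 0, 0]},
    {"gripper": -0.5, "travel": [0, 0, -0.1], "twist": [0, 0, 0]},
    {"gripper": -0.5, "travel": [0, 0, -0.1], "twist": [0, 0, 0]},
    {"gripper": -0.5, "travel": [0, 0, -0.1], "twist": [0, 0, 0]},
    {"gripper": -0.5, "travel": [0, 0, -0.1], "twist": [0, 0, 0]},
    {"gripper": -0.5, "travel": [0, 0, -0.1], "twist": [0, 0, 0]}
  ]
}}

```text
clock: 11.8
eef_pos: [0.5823, -0.2345, 0.1336]
tool_rot: [-0.154, 2.143, -2.145]
wrist_force: [-1.2, 0.2, 7.2]
gripper_width: 0.413
```

```bash
python3 - <<'E'
from h import *
i,P,K,T=shot('scene');j,_,_,_=shot('wrist')
a=cv2.resize(i[195:285,180:300],(533,400),interpolation=cv2.INTER_CUBIC)
cv2.imwrite('pics/s4.png',np.hstack([a,cv2.resize(j[150:480,200:420],(267,400))]))
E
```

```text
(no output)
```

View pics/s4.png

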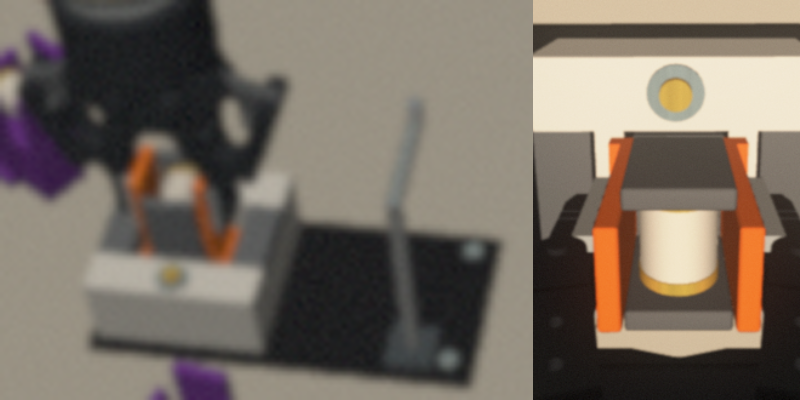

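Both tabs lie flush against the carrier between the pads, so I'll lift gently and watch the force.

Emit:
{"method": "send_rows", "body": {
  "rows": [
    {"gripper": -0.5, "travel": [0, -0.3, 0], "twist": [0, 0, 0]},
    {"gripper": -0.5, "travel": [0, -0.6, 0], "twist": [0, 0, 0]},
    {"gripper": -0.5, "travel": [0, -0.9, 0], "twist": [0, 0, 0]},
    {"gripper": -0.5, "travel": [0, -0.9, 0], "twist": [0, 0, 0]},
    {"gripper": -0.5, "travel": [0, -0.9, 0], "twist": [0, 0, 0]}
  ]
}}

```text
clock: 12.4
eef_pos: [0.5808, -0.2341, 0.1397]
tool_rot: [-0.158, 2.146, -2.145]
wrist_force: [-0.0, -0.4, -1.7]
gripper_width: 0.41
```

Released (about 1.7 N, close to the carrier's weight). Next, up to underside 0.12 m. The carrier rose about 6 mm, so another 10 cm or so is needed.

Emit:
{"method": "send_rows", "body": {
  "rows": [
    {"gripper": -0.5, "travel": [0, -1, 0], "twist": [0, 0, 0]},
    {"gripper": -0.5, "travel": [0, -2.5, 0], "twist": [0, 0, 0]},
    {"gripper": -0.5, "travel": [0, -4, 0], "twist": [0, 0, 0]},
    {"gripper": -0.5, "travel": [0, -6, 0], "twist": [0, 0, 0]},
    {"gripper": -0.5, "travel": [0, -8, 0], "twist": [0, 0, 0]},
    {"gripper": -0.5, "travel": [0, -10, 0], "twist": [0, 0, 0]},
    {"gripper": -0.5, "travel": [0, -10.1, 0], "twist": [0, 0, 0]},
    {"gripper": -0.5, "travel": [0, -10.1, 0], "twist": [0, 0, 0]}
  ]
}}

```text
clock: 13.2
eef_pos: [0.5813, -0.2345, 0.2426]
tool_rot: [-0.155, 2.143, -2.146]
wrist_force: [0.0, 0.0, -1.8]
gripper_width: 0.416
```

```bash
python3 - <<'E'
from h import *
goal(.5815,-.2346,.186)
i,P,K,T=shot('scene')
hsv=cv2.cvtColor(i,cv2.COLOR_BGR2HSV).astype(int);H,S,V=[hsv[...,k] for k in range(3)]
L=loc(P,(.5815,-.2346))
n=(abs(L[...,0])<.04)&(abs(L[...,1])<.04)
o=n&(H>5)&(H<20)&(S>140)&(V>90)
for s in(1,-1): print('orange',(np.percentile(L[o&(s*L[...,1]>0)],[3,50,97],axis=0)*1000).round(1).tolist())
q=L[n&(abs(L[...,1])<.012)&(L[...,2]>.09)&(L[...,2]<.21)];print((np.percentile(q,[1,5,50,99],axis=0)*1000).round(1).tolist())
cv2.imwrite('pics/s5.png',cv2.resize(i[160:310,150:450],(800,400),interpolation=cv2.INTER_CUBIC))
E
```

```text
travel [-0.01  0.26  0.01] twist [-0.1  -0.   -0.11] len 0.3 grasp [ 0.5814 -0.2346  0.1886] t 13.2 F [ 0.   0.  -1.8] w 0.416
orange [[-8.1, 12.6, 144.9], [10.5, 19.2, 160.8], [14.4, 23.8, 218.3]]
orange [[-11.0, -23.7, 149.3], [3.7, -15.6, 208.2], [13.6, -11.5, 468.6]]
[[-19.4, -11.9, 122.1], [-16.7, -11.2, 126.6], [17.4, -0.5, 179.7], [20.5, 11.4, 202.8]]
```

View pics/s5.png

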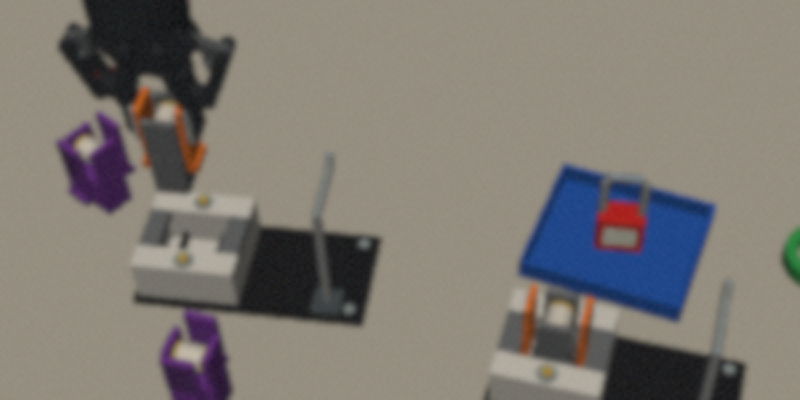

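The carrier is out and upright, with its underside at about 0.121 m. The padlock is standing in the tray and the other carrier is seated. Letting it settle, then handing in.

Emit:
{"method": "send_rows", "body": {
  "rows": [
    {"gripper": -0.5, "travel": [0, 0.1, 0], "twist": [0, 0, 0]},
    {"gripper": -0.5, "travel": [0, 0.1, 0], "twist": [0, 0, 0]},
    {"gripper": -0.5, "travel": [0, 0.1, 0], "twist": [0, 0, 0]},
    {"gripper": -0.5, "travel": [0, 0.1, 0], "twist": [0, 0, 0]},
    {"gripper": -0.5, "travel": [0, 0.1, 0], "twist": [0, 0, 0]},
    {"gripper": -0.5, "travel": [0, 0.1, 0], "twist": [0, 0, 0]}
  ]
}}

```text
clock: 13.85
eef_pos: [0.5809, -0.2342, 0.2399]
tool_rot: [-0.158, 2.145, -2.145]
wrist_force: [-1.2, 0.2, -1.1]
gripper_width: 0.412
```

```bash
python3 -c "
from h import *
goal(.5815,-.2346,.186);print(bot.close_job())"
```

```text
travel [-0.05 -0.01  0.05] twist [ 0.01 -0.01  0.01] len 0.1 grasp [ 0.5809 -0.2342  0.1859] t 13.85 F [-1.2  0.2 -1.1] w 0.412
the job is handed in; nothing more can be done
None
```

I lifted the padlock off its hook, stood it upright in the blue tray and let go. I then pinched both catches of that holder's carrier, lifted it out and handed the job in at 13.9 s, still holding it by its catches.

- **Carrier:** the last camera view and arm readings put it upright, with its underside at about 0.12 m. The wrist carried roughly its weight: 1.7–1.8 N during and after the lift, and 1.1 N in the last noisy reading.
- **Padlock and bench:** the last picture showed the padlock upright in the tray, and the other carrier still in its holder with nothing near it disturbed. That picture did not cover the whole bench.
- **Gripper opening:** it read about 0.41, or 35 mm if the scale is linear, against the 40 mm expected with the catches fully pressed. I put this down to the scale, because the close-up showed both catches pressed flush against the carrier.
- **Contact forces:** the highest I read was about 7 N, once when setting the padlock down and once when closing on the catches.

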